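# Screw down the loose sealing cap of a garden-light splitter box

### The arm

A 6-joint arm with a two-finger parallel gripper is mounted at the origin on a cart in front of the work surface, level with it; the furniture and walls round the work are solid. World frame = base frame: x ahead of the robot, y to its left, z up, the work surface at z = 0. Lengths are in m, angles in rad, forces in N, time in s.
With the tool pointing down it reaches from about 0.375 to 0.9 m from the base axis. Payload 3.1 kg.
Tool frame: the origin (TCP) lies on the centre line of the jaws, within the pads' length; the fingertips stand manip.tcp_to_tips ahead of it and the grasp point (between the pads) lies 3 mm ahead of it (manip.tcp_to_tips is the distance from the TCP to the fingertips, in m); z points along the fingers, y is the line along which they close (so a half turn about z gives the same grasp; the last joint's range is limited). The gripper opens to 85 mm and grips with 20 to 120 N. Pads are 22 mm wide; open, the fingers measure 114 mm over their backs; the gripper's body (76 mm by 85 mm) begins 54 mm behind the grasp point. The pads swing forward as they close: fully open they stand 13 mm farther back than shut.
Start: joints at [-1.395, 0.527, 1.433, -0, 1.181, -0.178], TCP at [0.217, -0.586, 0.253] pointing down, gripper open.
Joint ranges: [-3.08, 3.08], [-0.75, 2.2], [0.22, 2.44], [-1.43, 4.57], [0, 2.65], [-2.85, 2.85]. Speed limits (rad/s): [2.79, 2.79, 3.14, 3.14, 3.14, 3.14].

### API

Orientations are given as a unit quaternion [w, x, y, z].
In Python, from station import manip, camera, calibration, outline_of gives the robot as it stands.
- The arm moves only by the tool jog_arm, never from a script. Its argument "targets" is a list that holds one entry, the list of rows, each a list of 5 numbers: the opening, from 0 (shut) to 1 (fully open), then the shift along the tool's x, y, z normalised to -1 to 1, where 1 is 0.2 m, then the turn about the tool's z normalised to -1 to 1, where 1 is 0.5 rad. A call has 1 to 8 rows; each row shifts and turns the commanded pose from where the row before left it, along the tool's axes as they then stand; what a row does not reach is not made up. A row lasts 1/12 s, in which the tool goes at most 41.7 mm and 7.16 degrees, less where a joint would pass 70% of its speed; a pose out of reach is approached as far as the arm can. A call with a number of a shift or a turn outside -1 to 1 is refused whole. A call with a gripper value outside its range is refused whole. The fingers move at their own pace and stop on an object; "squeeze" is the grip in N (left out, the last holds). Time passes only in rows, so rows that do not move let the fingers close. It gives the time, the measured TCP pose, the force, the opening and the grip force at its end, in the units of the state.
- manip.read_state(): the state, without advancing time (a new reading comes with each control period).
- camera(name): name is "scene" or "top"; returns the picture (384x512x3 uint8, red, green, blue); there is no depth.
- calibration(name): a dict with "vertical_fov" (degrees; the focal length in pixels is half the picture's height over the tangent of half this angle, whatever the lens; pixels are square), "cx", "cy" (the principal point, pixels), "view" (4x4, takes a point from world to camera coordinates). Camera axes: x right, y down, z forward; pixel columns grow to the right and rows downward; lengths in m; the calibration is good to about 2 mm. A picture is of the moment at which its call begins. calibration takes no time and is no camera call.
- manip.job_done(): hands the job in; it is judged then, once.
Trained networks look in the newest picture that a camera, given by its name, has taken for a name from the list of things; names that differ only in an ending like _2 or _b are one class to them, and where a whole thing is asked for, a point or a joint stands for the part that bears it (a point fixed in the world has none). Each returns a list of dicts, best first, with "score" (0 to 1); they miss things now and then, are a little off and sometimes report something else, mostly with a low value. They report only what shows in the picture. A call takes as long as a camera call.
- outline_of(camera, name): "mask" (384x512 bool, what is visible of it) and "box" ([centre column, centre row, width, height] in pixels, round what is visible of it).
The state is a dict: "time": time; "joint_positions": joint angles; "joint_velocities": joint speeds; "effort": joint torques, N m; "tool_pos": TCP position; "tool_rot": TCP orientation; "wrist_force": force on the tool from outside, world axes, zero at the start; "torque": the same for the moment, N m; "width": opening from 0.0 (shut) to 1.0 (fully open); "grip_force": force on a finger pad.
Only numpy, scipy, OpenCV 4.12 (cv2) and the standard library are available. Lean on these libraries where they do the work, as an engineer would, in place of code of your own. Each camera call takes 0.05 s, during which the arm holds its last target. There are 200 camera calls.

### The job

The splitter box for the light figures has three sealing caps on top, and one of them was left unscrewed: it stands a few millimetres proud and its grip bar is not in line with the others. Screw that cap down clockwise until it stops tight, leave the other two caps tight, and let go.

Things in the scene. Friction and masses are not known exactly. Their poses are not given: they have to be found in the camera images.
- cap_loose_grip (a point): Grip point of the unscrewed cap, on its vertical screw axis; turns with it. The cap: ribbed grey disc 52 mm across, 20 mm high, with an upright bar across its top to grip from above, 46 mm long, 12 thick, 32 high. The point is 23 mm above the disc's top, 9 mm below the bar's top. Site y runs along the bar, x across its thickness, z up. Once tight the point is 99 mm above the table.
- cap_loose (a joint): Angle (rad) by which that cap is unscrewed: 0 = tight at its stop, bar along the box's length; positive = anticlockwise from above. Starts at 0.8 to 1.3, standing 4 to 6.5 mm proud with aluminium thread showing below. Clockwise lowers it 5 mm per rad (coarse multi-start thread), against about 0.15 N m; it stays where left.
- cap_tight_1 (a joint): Angle (rad) of one of the two other caps, same shape and measure, starts tight at 0 with its bar along the box; anticlockwise unscrews it. The three caps stand in a row, 100 mm apart, on a grey box 310 mm long, 90 wide, 50 high, screwed to the table; which of the three is loose varies.
- cap_tight_2 (a joint): Angle (rad) of the other tight cap on the same box, same shape and measure as cap_tight_1: starts at 0, tight.

How it is judged:
By the outcome, as a careful person would: the job done as asked, in the order asked, and still so for the second after the job is handed in, with the robot touching nothing.
It also fails if it takes over 29 s, if anything falls off the work surface, if the arm or the gripper's body presses on something with over 40 N, if the wrist force passes 120 N, or if a joint passes its speed limit or range.

## Working session

There is one attempt and no reset: what is moved stays moved. The work goes in short steps, Python scripts to look and compute and a tool call to move; the robot and the scene stay as the last step left them, time stands still between calls to the robot, and variables do not carry over. Pictures are saved under pics/ and viewed, at most 10 in all, crops included, and the job is handed in when it is done.

Besides the shell and the picture viewer there is one more tool, called as name(argument=value, ...), one argument or row to a line, values as JSON. jog_arm: Moves the arm, as the interface text tells. Its arguments: {"type":"object","properties":{"targets":{"type":"array","items":{"type":"array","items":{"type":"array","items":{"type":"number","minimum":-1,"maximum":1}}}},"squeeze":{"type":"number"}},"required":["targets"]}

```bash
mkdir -p pics
python3 - <<'E'
from station import manip,camera,calibration,outline_of
import cv2,numpy as np
for n in("top","scene"):
    im=camera(n); cv2.imwrite(f"pics/{n}0.png",im[:,:,::-1])
    for q in("cap_loose","cap_tight_1"):
        for o in outline_of(n,q): print(n,q,round(o["score"],2),np.round(o["box"],1))
    c=calibration(n);print(c["vertical_fov"],c["cx"],c["cy"],np.round(c["view"],3).tolist())
print(manip.tcp_to_tips,manip.read_state())
E
```

```text
top cap_loose 0.94 [216.7 201.9  25.8  28. ]
top cap_tight_1 0.77 [254.4 218.3  20.5  25.8]
top cap_tight_1 0.73 [293.9 231.2  22.1  23.3]
54.903742239392564 256.1908110590485 194.84048273614104 [[0.214, -0.977, 0.005, -0.065], [-0.955, -0.211, -0.209, 0.575], [0.205, 0.04, -0.978, 0.836], [0.0, 0.0, 0.0, 1.0]]
scene cap_tight_1 0.95 [277.3 217.2  25.6  30. ]
scene cap_tight_1 0.73 [241.4 200.1  22.2  33.3]
43.844137583158286 260.4790077881642 184.19084073190334 [[0.577, -0.816, -0.014, -0.295], [-0.435, -0.292, -0.852, 0.342], [0.691, 0.498, -0.524, 0.646], [0.0, 0.0, 0.0, 1.0]]
0.022 {'time': 0.3, 'joint_positions': array([-1.39552494e+00,  5.27870988e-01,  1.43308753e+00,  2.63945070e-05,
        1.18142486e+00, -1.78538148e-01]), 'joint_velocities': array([-0.00151259, -0.00170841, -0.0010887 , -0.00062298,  0.00066653,
        0.00159211]), 'effort': array([ 1.06456631e-03, -4.41865432e+01, -1.77983505e+01, -1.53313740e-04,
        5.20478032e-03, -1.50026312e-05]), 'tool_pos': array([ 0.21651577, -0.58604535,  0.2529587 ]), 'tool_rot': array([-3.95341303e-04,  9.84393923e-01,  1.75978546e-01,  1.28531886e-05]), 'wrist_force': array([-0.02366166,  1.04667222,  0.75582633]), 'torque': array([ 0.00539384, -0.00640581, -0.01148734]), 'grip_force': 0.0, 'width': 1.003067714601417}
```

Run:
```python
import cv2,numpy as np
a=cv2.imread("pics/top0.png")[150:290,160:360];a=cv2.resize(a,(800,560),interpolation=cv2.INTER_CUBIC)
b=cv2.imread("pics/scene0.png")[140:280,150:350];b=cv2.resize(b,(800,560),interpolation=cv2.INTER_CUBIC)
cv2.imwrite("pics/a.png",a);cv2.imwrite("pics/b.png",b)
```

```text
(no output)
```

View pics/a.png

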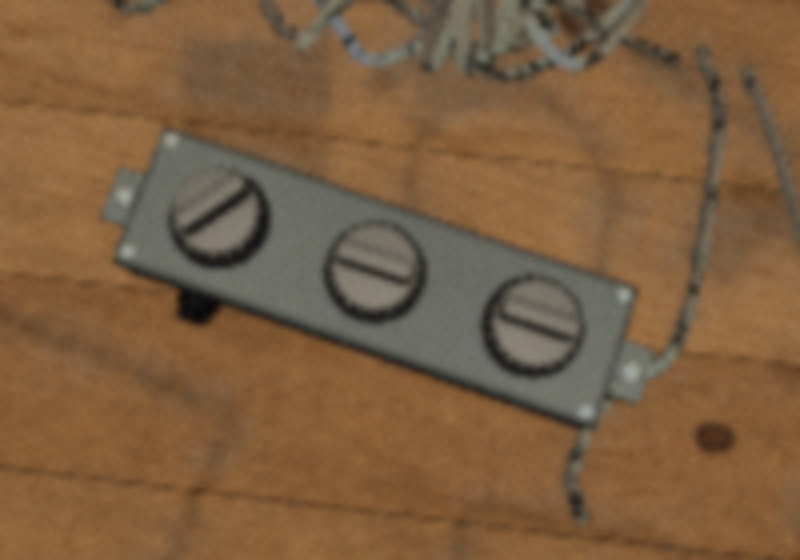

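View pics/b.png

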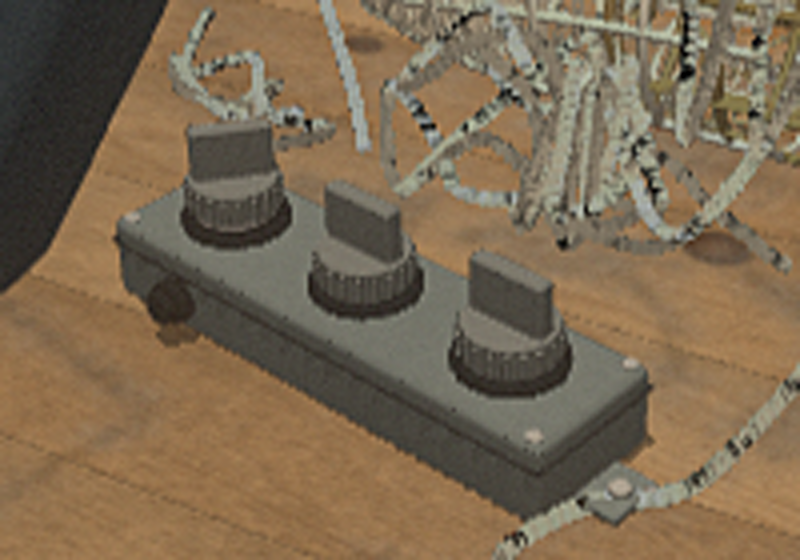

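View pics/scene0.png

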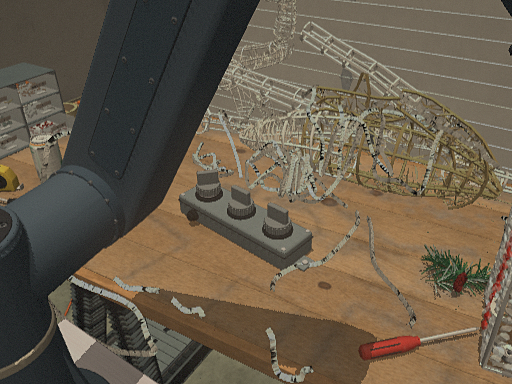

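View pics/top0.png

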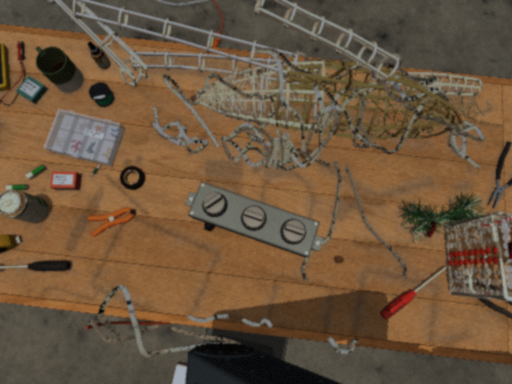

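```bash
cat > h.py <<'E'
from station import manip,camera,calibration,outline_of
import numpy as np
def ray(n,p):
    c=calibration(n);f=192/np.tan(np.radians(c["vertical_fov"]/2));V=c["view"];R=V[:3,:3]
    return -R.T@V[:3,3],R.T@np.array([(p[0]-c["cx"])/f,(p[1]-c["cy"])/f,1])
def onz(n,p,z):
    o,d=ray(n,p);return (o+d*(z-o[2])/d[2])[:2]
def proj(n,P):
    c=calibration(n);f=192/np.tan(np.radians(c["vertical_fov"]/2));q=c["view"]@np.append(P,1)
    return f*q[0]/q[2]+c["cx"],f*q[1]/q[2]+c["cy"]
A=lambda x,y:(x/4+160-.375,y/4+150-.375)
B=lambda x,y:(x/4+150-.375,y/4+140-.375)
E
python3 - <<'E'
from h import *
print(ray("top",(256,192))[0],ray("scene",(256,192))[0])
P=np.array([onz("top",A(*p),.05) for p in((170,130),(635,288),(595,425),(118,262))])
print(P,"len",np.linalg.norm(P[0]-P[1]),np.linalg.norm(P[3]-P[2]),np.linalg.norm(P[0]-P[3]))
u=P[1]-P[0]+P[2]-P[3];u/=np.linalg.norm(u);c=P.mean(0);yaw=np.arctan2(u[1],u[0]);print("c",c,"yaw",yaw)
for k in(-.1,0,.1):
    q=c+k*u;print("cap",k,q,"topdisc px crop",(np.array(proj("top",[*q,.075]))-[160,150])*4,"scene bartop",(np.array(proj("scene",[*q,.108+(.005 if k<0 else 0)]))-[150,140])*4)
for e in(((183,235),(250,183)),((342,260),(408,282)),((500,318),(572,338))):
    d=np.subtract(onz("top",A(*e[1]),.1),onz("top",A(*e[0]),.1));print("bar ang rel",np.arctan2(d[1],d[0])-yaw,np.linalg.norm(d))
for n,a in(("scene",((187,127),(270,122))),("scene",((325,185),(398,213)))):
    d=np.subtract(onz(n,B(*a[1]),.113),onz(n,B(*a[0]),.113));print("scene",np.arctan2(d[1],d[0])-yaw,np.linalg.norm(d))
# same-feature triangulation of discs via top at z
for p in((218,217),(375,271),(534,325)): print("disc",onz("top",A(*p),.07))
E
```

```text
[0.39169825 0.02435669 0.93786939] [-0.12741296 -0.46283289  0.62495055]
[[ 0.58053083  0.19799218]
 [ 0.54561129 -0.10070428]
 [ 0.45988741 -0.09224029]
 [ 0.49373202  0.2086212 ]] len 0.30073069346764364 0.3027591353794855 0.0874471867468282
c [0.51994039 0.0534172 ] yaw -1.6849887809159798
cap -0.1 [0.53133483 0.15276591] topdisc px crop [216.40609711 212.79313616] scene bartop [229.37834257 120.75655331]
cap 0 [0.51994039 0.0534172 ] topdisc px crop [375.69029202 267.02211982] scene bartop [363.40002414 192.47888384]
cap 0.1 [ 0.50854594 -0.04593151] topdisc px crop [537.29359482 322.04065365] scene bartop [513.41751045 264.15172704]
bar ang rel 1.009387664117579 0.048699499579374854
bar ang rel 0.006570854336772625 0.03984639040543843
bar ang rel 0.05816159674578825 0.04221561630175529
scene 0.8260847133136571 0.04454833904080866
scene 0.10369580912960719 0.04666875477602768
disc [0.53055864 0.15306461]
disc [0.51895645 0.05453329]
disc [ 0.50777208 -0.04374921]
```

jog_arm(
  targets=[
    [[0.6,0,0,0,-0.24],[0.6,0,0,0,-0.24],[0.6,0,0,0,-0.24],[0.6,0,0,0,-0.24],[0.6,0,0,0,-0.24],[0.6,0,0,0,-0.24],[0.6,0,0,0,-0.24],[0.6,0,0,0,-0.24]],
  ],
  squeeze=60,
)

```text
time: 0.97
tool_pos: [0.2166, -0.5862, 0.2532]
tool_rot: [-0.0, 0.79, 0.613, 0.0]
wrist_force: [-0.6, 0.4, 0.5]
width: 0.598
grip_force: 0.0
```

jog_arm(
  targets=[
    [[0.6,0,0,0,-0.24],[0.6,0,0,0,-0.24],[0.6,0,0,0,-0.24],[0.6,0,0,0,-0.24],[0.6,0,0,0,-0.24],[0.6,0,0,0,-0.24],[0.6,0,0,0,-0.24],[0.6,0,0,0,-0.24]],
  ],
)

```text
time: 1.63
tool_pos: [0.2165, -0.5862, 0.2532]
tool_rot: [-0.0, 0.418, 0.909, 0.0]
wrist_force: [-0.2, 0.4, -1.1]
width: 0.599
grip_force: 0.0
```

jog_arm(
  targets=[
    [[0.6,0,0,0,-0.24],[0.6,0,0,0,0]],
  ],
)

```text
time: 1.8
tool_pos: [0.2166, -0.5862, 0.2532]
tool_rot: [-0.0, 0.364, 0.931, 0.0]
wrist_force: [-1.1, -0.3, -0.0]
width: 0.599
grip_force: 0.0
```

jog_arm(
  targets=[
    [[0.6,0.068,0.189,0,0],[0.6,0.068,0.189,0,0],[0.6,0.068,0.189,0,0],[0.6,0.068,0.189,0,0],[0.6,0.068,0.189,0,0],[0.6,0.068,0.189,0,0],[0.6,0.068,0.189,0,0],[0.6,0.068,0.189,0,0]],
  ],
)

```text
time: 2.47
tool_pos: [0.3428, -0.2888, 0.2535]
tool_rot: [0.0, 0.367, 0.93, -0.0]
wrist_force: [0.8, 1.0, -0.1]
width: 0.602
grip_force: 0.0
```

jog_arm(
  targets=[
    [[0.6,0.068,0.189,0,0],[0.6,0.068,0.189,0,0],[0.6,0.068,0.189,0,0],[0.6,0.068,0.189,0,0],[0.6,0.068,0.189,0,0],[0.6,0.068,0.189,0,0],[0.6,0.068,0.189,0,0],[0.6,0.068,0.189,0,0]],
  ],
)

```text
time: 3.13
tool_pos: [0.4688, 0.0072, 0.2536]
tool_rot: [0.0, 0.367, 0.93, 0.0]
wrist_force: [0.6, -0.8, -0.3]
width: 0.603
grip_force: 0.0
```

jog_arm(
  targets=[
    [[0.6,0.068,0.189,0,0],[0.6,0.068,0.189,0,0],[0.6,0.068,0.189,0,0],[0.6,0.068,0.189,0,0],[0.6,0,0,0.15,0],[0.6,0,0,0.15,0],[0.6,0,0,0,0]],
  ],
)

```text
time: 3.72
tool_pos: [0.5276, 0.1537, 0.1886]
tool_rot: [-0.005, 0.366, 0.931, -0.002]
wrist_force: [-2.0, 0.7, 0.3]
width: 0.601
grip_force: 0.0
```

Run:
```python
from h import *
import cv2
s=manip.read_state();print(s["time"],s["tool_pos"],s["tool_rot"],s["joint_positions"])
a=camera("top")[150:290,130:330,::-1];b=camera("scene")[110:250,130:330,::-1]
cv2.imwrite("pics/a1.png",cv2.resize(a,(800,560),interpolation=cv2.INTER_CUBIC));cv2.imwrite("pics/b1.png",cv2.resize(b,(800,560),interpolation=cv2.INTER_CUBIC))
```

```text
3.7167 [0.52759543 0.15367185 0.1885574 ] [-0.00486224  0.36566904  0.93072903 -0.00244585] [ 8.00974795e-02  5.17193985e-01  1.67996214e+00 -1.54817316e-04
  9.55321365e-01 -7.41894096e-01]
```

View pics/b1.png

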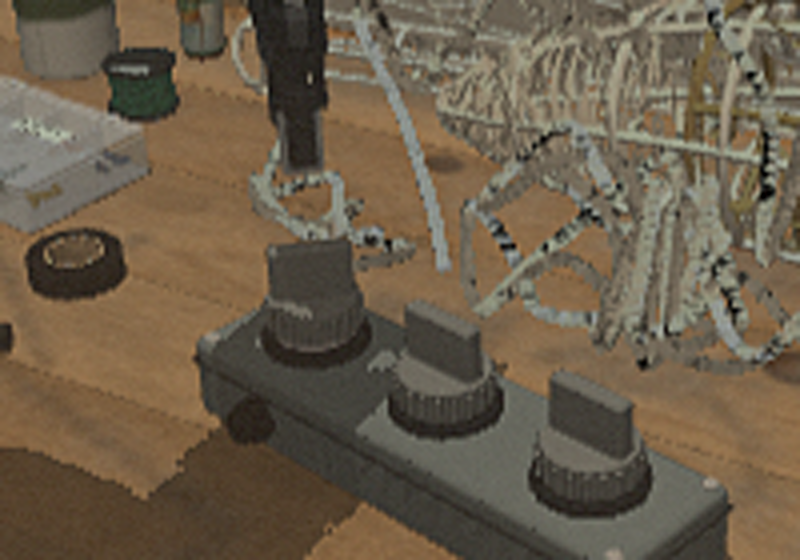

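jog_arm(
  targets=[
    [[0.6,0,0,0.08,0],[0.6,0,0,0.08,0],[0.6,0,0,0.06,0],[0.6,0,0,0,0],[0.6,0,0,0,0],[0.6,0,0,0,0]],
  ],
  squeeze=20,
)

```text
time: 4.32
tool_pos: [0.5326, 0.1527, 0.1511]
tool_rot: [0.002, 0.366, 0.931, 0.001]
wrist_force: [0.6, -0.2, 0.3]
width: 0.601
grip_force: 0.0
```

Run:
```python
from h import *
import cv2
s=manip.read_state();print(s["time"],s["tool_pos"],s["tool_rot"],s["wrist_force"])
a=camera("top")[150:290,130:330,::-1];b=camera("scene")[135:235,130:270,::-1]
cv2.imwrite("pics/c.png",np.vstack([cv2.resize(a,(420,294)),cv2.resize(b,(420,300),interpolation=cv2.INTER_CUBIC)]))
```

```text
4.3167 [0.53257041 0.15268498 0.1511407 ] [1.54665066e-03 3.65852831e-01 9.30671133e-01 7.45903658e-04] [ 0.56924374 -0.17851625  0.25327405]
```

View pics/c.png

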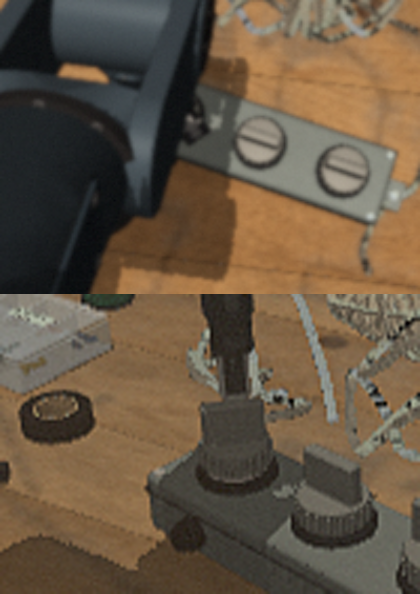

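jog_arm(
  targets=[
    [[0.6,0,-0.005,0.07,0],[0.6,0,0,0.07,0],[0.6,0,0,0.07,0],[0.6,0,0,0,0],[0.6,0,0,0,0]],
  ],
)

```text
time: 4.83
tool_pos: [0.5306, 0.1522, 0.1076]
tool_rot: [-0.0, 0.365, 0.931, -0.0]
wrist_force: [-0.3, 0.6, -0.1]
width: 0.601
grip_force: 0.0
```

jog_arm(
  targets=[
    [[0.3,0,0,0,0],[0.2,0,0,0,0],[0.1,0,0,0,0],[0,0,0,0,0],[0,0,0,0,0],[0,0,0,0,0],[0,0,0,0,0]],
  ],
)

```text
time: 5.42
tool_pos: [0.5323, 0.1533, 0.1085]
tool_rot: [0.002, 0.365, 0.931, 0.002]
wrist_force: [2.6, 5.6, 2.4]
width: 0.134
grip_force: 26.0
```

```bash
python3 -c "
from h import *
print(manip.read_state())"
```

```text
{'time': 5.4167, 'joint_positions': array([ 0.07804435,  0.64285533,  1.73406361,  0.0019707 ,  0.75997236,
       -0.74622035]), 'joint_velocities': array([-4.55639783e-04,  6.58436759e-05, -5.06309884e-05, -1.18784328e-03,
        5.24717962e-04, -1.30917727e-03]), 'effort': array([ -2.39288136, -40.26705265,  -8.72679591,  -0.81488382,
         0.53597711,   0.10641597]), 'tool_pos': array([0.53229198, 0.15333991, 0.10848545]), 'tool_rot': array([0.00181853, 0.36532069, 0.93087851, 0.00163759]), 'wrist_force': array([2.58108601, 5.64578651, 2.40039584]), 'torque': array([ 0.75101067, -0.22224831,  0.12480193]), 'grip_force': 26.024360954761505, 'width': 0.13435333493925475}
```

jog_arm(
  targets=[
    [[0,0,0.006,0,0],[0,0,0,0,0],[0,0,0,0.0025,0.2],[0,0,0,0.0025,0.2],[0,0,0,0.0025,0.2],[0,0,0,0.0025,0.2],[0,0,0,0.0025,0.2],[0,0,0,0.0025,0.2]],
  ],
  squeeze=60,
)

```text
time: 6.08
tool_pos: [0.5321, 0.1534, 0.1055]
tool_rot: [0.001, 0.626, 0.78, 0.001]
wrist_force: [1.1, 2.7, 6.1]
width: 0.133
grip_force: 63.4
```

```bash
python3 -c "
from h import *
s=manip.read_state();q=s['tool_rot'];print(2*np.arctan2(q[2],q[1]),s['tool_pos'],s['wrist_force'],s['torque'],s['effort'][5],s['width'],s['joint_positions'][5])"
```

```text
1.7894331999540485 [0.5320772  0.15339966 0.10547837] [1.06439906 2.66896108 6.11440945] [0.33836482 0.09833005 0.14989531] -0.6509799510240555 0.13348296824289113 -0.1397767356194629
```

jog_arm(
  targets=[
    [[0,0,0,0.002,0.15],[0,0,0,0.002,0.15],[0,0,0,0.002,0.15],[0,0,0,0.001,0.1],[0,0,0,0,0]],
  ],
)

```text
time: 6.5
tool_pos: [0.532, 0.1534, 0.1041]
tool_rot: [0.0, 0.726, 0.688, 0.001]
wrist_force: [-0.3, 1.2, 7.1]
width: 0.13
grip_force: 63.4
```

```bash
cat > st.py <<'E'
from h import *
s=manip.read_state();q=s['tool_rot'];print(2*np.arctan2(q[2],q[1]),s['tool_pos'],s['wrist_force'],s['torque'],s['effort'][5],s['width'],s['joint_positions'][5])
E
python3 st.py
```

```text
1.5170094354604382 [0.53195756 0.15343108 0.10410227] [-0.25020629  1.18340762  7.07794462] [ 0.37646276  0.11024763 -0.05957138] 0.1891878666356206 0.1300932248594794 0.1324110732105898
```

jog_arm(
  targets=[
    [[0,0,0,0.001,0.06],[0,0,0,0.001,0.06],[0,0,0,0,0]],
  ],
)

```text
time: 6.75
tool_pos: [0.5319, 0.1534, 0.1038]
tool_rot: [0.0, 0.746, 0.666, 0.001]
wrist_force: [0.2, 2.6, 7.5]
width: 0.128
grip_force: 63.5
```

```bash
python3 st.py
```

```text
1.457812222552988 [0.53192442 0.1534351  0.10380998] [0.22452052 2.57027597 7.49496001] [0.33102211 0.26957381 0.02081921] 0.14049258548766375 0.1278337764914934 0.19158200932189304
```

Nominal angle reached, but no stop torque yet; continue until it builds up.

jog_arm(
  targets=[
    [[0,0,0,0.0005,0.06],[0,0,0,0.0005,0.06],[0,0,0,0,0]],
  ],
)

```text
time: 7.0
tool_pos: [0.532, 0.1535, 0.1037]
tool_rot: [0.001, 0.764, 0.645, 0.001]
wrist_force: [-0.7, 2.9, 7.9]
width: 0.131
grip_force: 66.0
```

```bash
python3 st.py
```

```text
1.4025300790002964 [0.53196168 0.15346531 0.10372801] [-0.66787448  2.91223732  7.94628768] [0.58830953 0.15030365 1.00457566] 1.1300696432590485 0.13062430043992318 0.2484746395897395
```

jog_arm(
  targets=[
    [[0,0,0,0.0005,0.06],[0,0,0,0,0.06],[0,0,0,0,0]],
  ],
)

```text
time: 7.25
tool_pos: [0.532, 0.1535, 0.1037]
tool_rot: [0.001, 0.782, 0.624, 0.0]
wrist_force: [0.2, 4.7, 8.2]
width: 0.131
grip_force: 81.7
```

```bash
python3 st.py
```

```text
1.3466983509352441 [0.53198103 0.15348664 0.10368471] [0.24153842 4.74251538 8.2131186 ] [0.67486706 0.14498631 1.77821941] 1.89620241522789 0.13054217936647747 0.3059427578476086
```

jog_arm(
  targets=[
    [[0.2,0,0,0,0],[0.4,0,0,0,0],[0.5,0,0,0,0],[0.5,0,0,0,0],[0.5,0,0,0,0]],
  ],
)

```text
time: 7.67
tool_pos: [0.531, 0.1529, 0.1019]
tool_rot: [-0.0, 0.784, 0.62, -0.0]
wrist_force: [0.3, 0.8, -0.1]
width: 0.5
grip_force: 0.0
```

jog_arm(
  targets=[
    [[0.5,0,0,-0.05,0],[0.5,0,0,-0.1,0],[0.5,0,0,-0.15,0],[0.5,0,0,-0.2,0],[0.5,0,0,-0.2,0],[0.5,0,0,0,0],[0.5,0,0,0,0],[0.5,0,0,0,0]],
  ],
)

```text
time: 8.33
tool_pos: [0.5308, 0.153, 0.2425]
tool_rot: [-0.0, 0.784, 0.62, -0.0]
wrist_force: [-0.1, -0.6, -0.9]
width: 0.5
grip_force: 0.0
```

```bash
python3 st.py
python3 - <<'E'
from h import *
import cv2
b=camera("scene")[140:280,150:350,::-1]
cv2.imwrite("pics/d.png",cv2.resize(b,(800,560),interpolation=cv2.INTER_CUBIC))
E
```

```text
1.3386322273632811 [0.53081077 0.1530499  0.24249874] [-0.08978333 -0.55131702 -0.87286019] [0.00072481 0.00418864 0.02752348] 0.00032178991205000784 0.4995341898572707 0.3105875936386135
```

View pics/d.png

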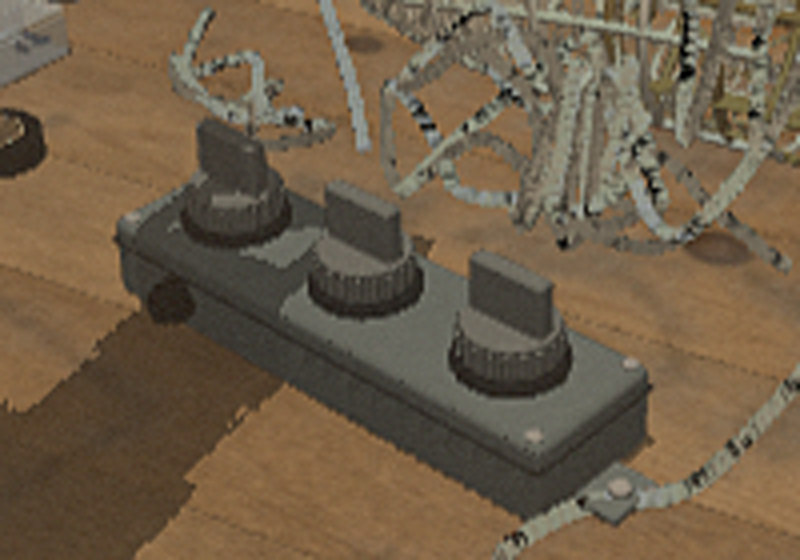

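The picture shows the left cap's bar, at about (232,155), now in line with the other two at (362,220) and (510,290). The cap is seated and the gripper is clear of it.

```bash
python3 -c "
from station import manip
print(manip.job_done())"
```

```text
the job is handed in; nothing more can be done
None
```

The loose cap (the left one) is screwed down clockwise to its stop, where the torque rose to about 1.8 N m; the other two caps were not touched, the gripper let go and is clear, and the job was handed in at about 8.4 s.

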